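# Wind the electrode carousel on to its empty place

## Robot

A 6-joint arm with a two-finger parallel gripper is mounted at the origin on the work surface. World frame = base frame: x ahead of the robot, y to its left, z up, the work surface at z = 0. Lengths are in mm, angles in rad, forces in N, time in s.
With the tool pointing down it reaches from about 350 to 975 mm from the base axis. Payload 7.1 kg.
Tool frame: the origin (TCP) lies midway between the tips of the shut fingers; the grasp point (between the pads) lies 19 mm behind it; z points along the fingers, x is the direction in which the jaws open and shut, and the axes are right-handed (so a half turn about z gives the same grasp; the last joint's range is limited). The gripper opens to 88 mm and grips with 3 to 60 N. Pads are 20 mm wide; open, the fingers measure 115 mm over their backs; the gripper's body (75 mm by 178 mm) begins 61 mm behind the grasp point.
Start: joints at [1.126, 0.423, 1.63, -0, 1.089, -0.019], TCP at [258.123, 569.19, 222.675] pointing down, gripper open.
Joint ranges: [-3, 3], [-0.9, 2.11], [0.09, 2.58], [-1.31, 4.45], [0.11, 2.69], [-2.54, 2.54]. Speed limits (rad/s): [2.39, 2.39, 3.01, 3.14, 3.14, 3.14].

## Interface

Orientations are given as a rotation vector (axis times angle).
In Python, from workcell import telemetry, imaging, ticket gives the robot as it stands.
- The arm moves only by the tool jog_arm, never from a script. Its arguments are lists of equal length, an entry for each row: "travel": the shift along the world's x, y, z in units of 400 mm (1.0 is 400 mm), a list of three; "dr": the turn, a rotation vector about the world's x, y, z in units of 90 degrees (1.0 is 90 degrees), a list of three. In form: {"travel": [[tx, ty, tz], ...], "dr": [[wx, wy, wz], ...]}. A call has exactly 10 rows; each row is the pose to reach, as a shift and turn from the pose measured when the call began; what a row does not reach only later rows make up. A row lasts 1/10 s, in which the tool goes at most 50 mm and 8.59 degrees, less where a joint would pass 70% of its speed; a pose out of reach is approached as far as the arm can. A call with a number of a shift or a turn outside -1 to 1 is refused whole. A call with a gripper value outside its range is refused whole. "hand" is the opening, from -1 (shut) to 1 (fully open), set as the call begins (left out, the last holds). The fingers move at their own pace and stop on an object; the grip force is fixed at half the most. Time passes only in rows, so rows that repeat a pose let the fingers close, or fill a call up. It gives the time, the measured TCP pose, the force and the opening at its end, in the units of the state.
- telemetry.get_obs(): the state, without advancing time (a new reading comes with each control period).
- imaging.get_image(name): name is "scene" or "top" or "wrist"; returns a dict with "pixels" (384x512x3 uint8, red, green, blue), "range_z" (384x512 float32, mm along the optical axis (not along the pixel's ray), 0 where there is no reading), "fx", "fy", "cx", "cy" (pixels), "extrinsics" (4x4, takes a point from world to camera coordinates). Camera axes: x right, y down, z forward; pixel columns grow to the right and rows downward; lengths in mm; the calibration is good to about 2 mm. The wrist camera is an equidistant fisheye: a pixel r from the principal point sees the ray r / f radians off the axis. A picture is of the moment at which its call begins.
- ticket.close_job(): hands the job in, once; it reports no verdict.
The state is a dict: "t": time; "qpos": joint angles; "qvel": joint speeds; "joint_torque": joint torques, N m; "ee_pos": TCP position; "orientation": TCP orientation; "ft_force": force on the tool from outside, world axes, zero at the start; "moment": the same for the moment, N m; "width": finger opening in mm.
Only numpy, scipy, OpenCV 4.12 (cv2) and the standard library are available. Lean on these libraries where they do the work, as an engineer would, in place of code of your own. Each camera call takes 0.05 s, during which the arm holds its last target. There are 200 camera calls.

## Task

Of the two worm-drive carousels on the desk, take the one loaded with round rubber bulb electrodes and wind its crank clockwise, about two turns, until the carousel's one empty place stands in line with the fixed pointer, then let go of the crank. Leave the crank of the other carousel, the one loaded with thin steel studs, as it is.

Things in the scene. Friction and masses are not known exactly. Their poses are not given: they have to be found in the camera images.
- ball_carousel (a joint): 160 mm disc (top at 52 mm) bearing 7 round black bulbs (28 mm, tops at 87 mm); 8 places 45 deg apart, one empty (dark socket). Value (rad) grows clockwise seen from above; 0: empty place at the dark pointer at the rim's side away from the crank. Starts at -0.98 to -0.60. Self-locking 16:1 worm: one clockwise crank turn moves it 0.393 rad clockwise; two turns = one place. Stays where left.
- ball_hub (a point): Point on the vertical axis of the bulb unit's crank, 115 mm above the desk, in free air over the crank's steel hub (hub top at 94 mm), level with the middle of its knob. The crank stands on the grey gear housing (85 x 95 mm, top at 70 mm) at the robot's end of the unit, 160 mm from the disc's axis, and turns without stops.
- ball_knob (a point): Middle of the black upright crank knob: cylinder 20 mm across, 44 mm tall (91 to 135 mm above the desk), this point at 115 mm, 35 mm from the crank axis; crank arm top below it at 90 mm. It spins freely on its pin: grip it from above and carry it round the circle, gripper heading unchanged. About 3 N turns the crank.
- stud_knob (a point): The same point of the same knob on the other unit, which is identical but carries thin upright steel studs (8 mm across, tops at 80 mm) instead of bulbs. Its crank must not be turned. Either unit may stand on the left or the right.

How it is judged:
By the outcome, as a careful person would: the job done as asked, in the order asked, and still so for the second after the job is handed in, with the robot touching nothing.
It also fails if it takes over 64 s, if anything falls off the work surface, if the arm or the gripper's body presses on something with over 40 N, if the wrist force passes 120 N, or if a joint passes its speed limit or range.

## Working session

There is one attempt and no reset: what is moved stays moved. The work goes in short steps, Python scripts to look and compute and a tool call to move; the robot and the scene stay as the last step left them, time stands still between calls to the robot, and variables do not carry over. Pictures are saved under pics/ and viewed, about 8 in all and at most 12, crops included, and the job is handed in when it is done.

Besides the shell and the picture viewer there is one more tool, called after "Emit:" as a command line: name --argument value ..., lists and objects as JSON in quotes. jog_arm: Moves the arm, as the interface text tells. Its arguments: {"type":"object","properties":{"travel":{"type":"array"},"dr":{"type":"array"},"hand":{"type":"number"}},"required":["travel","dr"]}

```bash
mkdir -p pics; ls
cat > h.py <<'E'
import numpy as np, cv2
from workcell import telemetry, imaging, ticket
def grab(n):
    d=imaging.get_image(n); np.savez('%s.npz'%n,**d); return d
def save(d,f): cv2.imwrite('pics/'+f,cv2.cvtColor(d['pixels'],cv2.COLOR_RGB2BGR))
def ray(d,u,v,z):
    E=np.array(d['extrinsics']);R,t=E[:3,:3],E[:3,3];c=-R.T@t
    r=R.T@np.array([(u-d['cx'])/d['fx'],(v-d['cy'])/d['fy'],1.0]);return c+r*(z-c[2])/r[2]
def cloud(d):
    v,u=np.indices(d['range_z'].shape);Z=d['range_z'].astype(float)
    P=np.stack([(u-d['cx'])/d['fx']*Z,(v-d['cy'])/d['fy']*Z,Z],-1);E=np.array(d['extrinsics'])
    return (P-E[:3,3])@E[:3,:3]
E
python3 - <<'E'
from h import *
for n in ('top','scene'):
    d=grab(n); save(d,n+'1.png'); print(n,d['fx'],d['cx'],d['cy'],np.round(d['extrinsics'],3).tolist())
print(telemetry.get_obs())
E
```

```text
pics
top 358.2921255118878 255.61889138079 194.9430081500504 [[-0.089, -0.996, 0.0, 13.926], [-0.963, 0.086, -0.254, 609.226], [0.253, -0.023, -0.967, 730.366], [0.0, 0.0, 0.0, 1.0]]
scene 441.68305824379127 251.67396857165505 191.7673671500032 [[-0.632, 0.775, 0.003, 370.947], [0.475, 0.391, -0.788, -172.671], [-0.612, -0.497, -0.615, 1369.815], [0.0, 0.0, 0.0, 1.0]]
{'t': 0.1, 'qpos': array([ 1.12599354e+00,  4.23755292e-01,  1.63060614e+00, -2.28397033e-05,
        1.08858234e+00, -1.89826666e-02]), 'qvel': array([ 0.00076156, -0.00062189, -0.003283  , -0.00026457, -0.00190341,
       -0.00117687]), 'joint_torque': array([ 9.65103027e-04, -5.45611775e+01, -2.74322069e+01,  6.44786353e-02,
        1.86704641e-02,  6.13772755e-06]), 'ee_pos': array([257.92638131, 568.75245828, 221.98804633]), 'orientation': array([ 2.64006273e+00,  1.70149929e+00, -1.78831380e-03]), 'ft_force': array([-0.14605002,  0.02386225, -0.10384998]), 'moment': array([ 0.00141994, -0.08563392,  0.00209724]), 'width': 87.74906788022658}
```

View pics/top1.png

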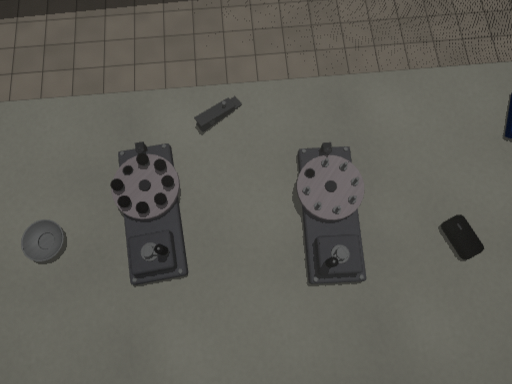

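View pics/scene1.png

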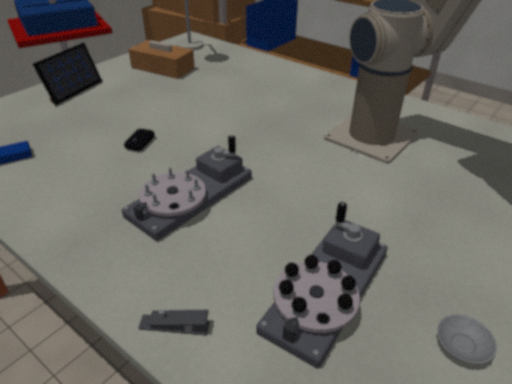

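The bulb unit is the left one in the top view: hub near (150,252), knob (161,249), empty socket (128,170), pointer (140,148). Next I measure these points.

Run:
```python
from h import *
for n in ('top','scene'):
    d=dict(np.load(n+'.npz')); P=cloud(d); g=d['pixels'].max(-1)
    z=P[...,2]
    if n=='top': box=(slice(225,285),slice(120,190)); db=(slice(140,225),slice(105,190)); sb=(slice(225,285),slice(305,365))
    else: box=(slice(195,290),slice(315,395)); db=(slice(240,360),slice(255,370)); sb=(slice(130,180),slice(190,250))
    for nm,b in (('ball',box),('stud',sb)):
        Q=P[b].reshape(-1,3)
        k=Q[(Q[:,2]>120)&(Q[:,2]<150)]; h=Q[(Q[:,2]>66)&(Q[:,2]<74)]
        hub=Q[(Q[:,2]>92)&(Q[:,2]<98)]
        kk=Q[(Q[:,2]>131)&(Q[:,2]<139)]
        print(n,nm,'knob',len(k),k.mean(0).round(1),k.min(0).round(1),k.max(0).round(1),'top',len(kk),kk.mean(0).round(1))
        print('  hous',len(h),h.mean(0).round(1),cv2.minAreaRect(h[:,:2].astype(np.float32)),'hub',len(hub),hub.mean(0).round(1))
    Q=P[db].reshape(-1,3);G=d['pixels'][db].reshape(-1,3).max(-1)
    m=(abs(Q[:,2]-52)<3)&(G>70); c=cv2.convexHull(Q[m][:,:2].astype(np.float32))
    print(n,'disc',m.sum(),cv2.minEnclosingCircle(c),cv2.fitEllipse(c))
d=dict(np.load('top.npz'))
for nm,u,v,z in (('hub',149.5,251.5,94),('knobtop',161,248,135),('empty',128,170,52),('centre',145,185.5,52),('pointer',140,146,60)): print(nm,ray(d,u,v,z).round(1))
im=cv2.imread('pics/top1.png'); a=cv2.resize(im[130:290,100:200],None,fx=3.7,fy=3.7,interpolation=2)
s=cv2.imread('pics/scene1.png'); b=cv2.resize(s[195:365,250:395],(505,592),interpolation=2)
b=b[:, :420]
cv2.imwrite('pics/c1.png',cv2.convertScaleAbs(np.hstack([a,b]),alpha=1.8))
```

```text
top ball knob 87 [500.3 166.  131.6] [491.3 157.9 120.4] [509.3 176.4 135.9] top 69 [500.8 167.1 133.1]
  hous 1208 [502.9 203.7  68.7] ((504.1734619140625, 202.01260375976562), (83.13044738769531, 92.4571762084961), 5.93911600112915) hub 79 [503.6 199.5  93.3]
top stud knob 82 [ 444.  -180.1  132.7] [ 434.4 -190.2  120.2] [ 453.9 -171.8  136.6] top 70 [ 444.3 -181.   133.7]
  hous 1269 [ 463.  -212.4   69. ] ((462.3354797363281, -210.95713806152344), (93.57664489746094, 83.14322662353516), 87.64774322509766) hub 87 [ 461.4 -208.9   93.4]
top disc 1725 ((676.7822265625, 218.07769775390625), 93.18779754638672) ((668.6016845703125, 217.1721649169922), (155.22874450683594, 174.33531188964844), 88.21240997314453)
scene ball knob 95 [506.2 168.8 130.9] [495.2 157.8 120.1] [512.8 177.  137.2] top 56 [504.7 167.9 134.6]
  hous 1008 [521.4 211.2  70.1] ((553.09716796875, 210.48770141601562), (185.01870727539062, 97.2386245727539), 9.799796104431152) hub 113 [506.4 195.9  94.4]
scene stud knob 60 [ 448.5 -179.4  130.1] [ 437.1 -191.1  120.2] [ 457.5 -172.7  137.4] top 31 [ 447.1 -181.   134.3]
  hous 484 [ 475.5 -204.4   69.9] ((464.97711181640625, -210.9191436767578), (95.4755630493164, 86.19795989990234), 88.62504577636719) hub 60 [ 461.7 -204.3   94.4]
scene disc 2868 ((665.0072021484375, 217.4812469482422), 80.51502990722656) ((664.9090576171875, 217.4093475341797), (158.8844757080078, 160.40805053710938), 103.86814880371094)
hub [500.2 196.   94. ]
knobtop [500.  161.1 135. ]
empty [703.  256.2  52. ]
centre [661.  216.3  52. ]
pointer [758.4 224.9  60. ]
```

View pics/c1.png

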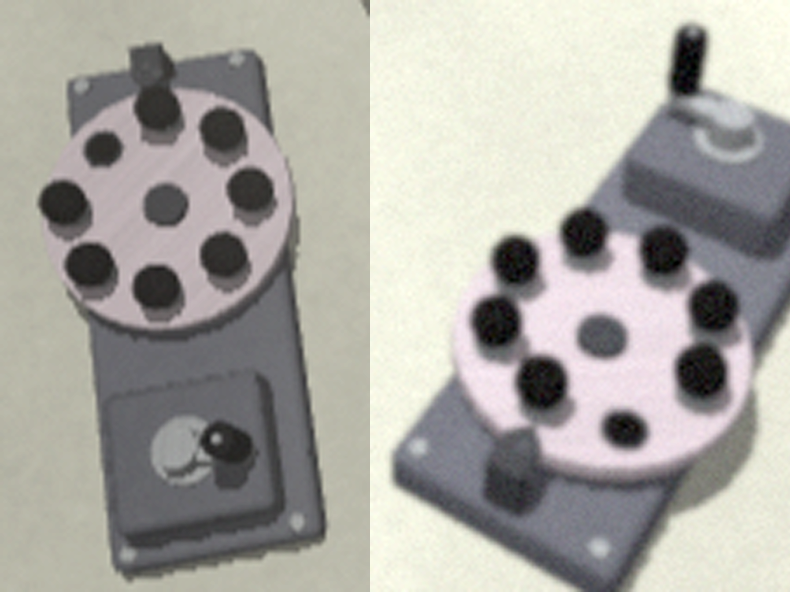

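Checks: the hub is at about (504,201.5), 160 mm from the disc centre (663,217) as specified. The knob is at about (502.7,167.5), 34 mm from the hub. The empty place is about 38° short of the pointer, so 1.7 turns. I move above the knob first.

Emit:
jog_arm --travel '[[0.03, -0.05, 0], [0.09, -0.15, 0], [0.153, -0.25, 0], [0.214, -0.35, 0], [0.275, -0.45, 0], [0.337, -0.55, 0], [0.398, -0.65, 0], [0.49, -0.8, 0], [0.56, -0.92, 0], [0.612, -1.0, 0]]' --dr '[[0, 0, 0], [0, 0, 0], [0, 0, 0], [0, 0, 0], [0, 0, 0], [0, 0, 0], [0, 0, 0], [0, 0, 0], [0, 0, 0], [0, 0, 0]]' --hand 1

```text
t: 1.1
ee_pos: [495.7, 178.8, 221.9]
orientation: [2.64, 1.702, -0.002]
ft_force: [0.4, 1.0, 0.2]
width: 87.6
```

Run:
```python
from h import *
d=grab('wrist'); save(d,'w1.png'); print(d['fx'],d['cx'],d['cy'],np.round(d['extrinsics'],3).tolist())
o=telemetry.get_obs(); print(o['t'],o['ee_pos'],o['orientation'],o['ft_force'],o['qpos'])
```

```text
297.3186396354542 253.88234138562785 190.15355535763396 [[0.413, 0.911, -0.001, -367.848], [0.879, -0.399, 0.26, -395.418], [0.237, -0.108, -0.966, 291.656], [0.0, 0.0, 0.0, 1.0]]
1.15 [499.29435773 173.66811451 222.05274222] [ 2.63976305e+00  1.69609402e+00 -1.06734014e-03] [ 2.54262897 -2.72432847  0.60067509] [ 0.31453905  0.28289455  1.84301278 -0.00464844  1.01535737 -0.82520466]
```

View pics/w1.png

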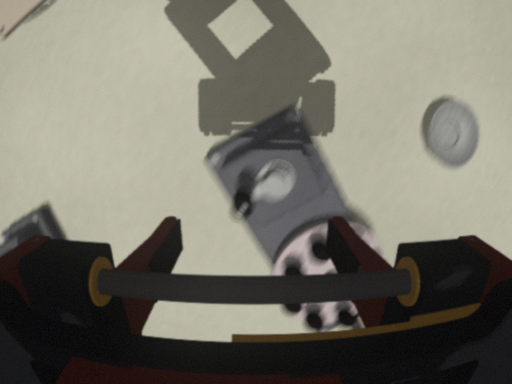

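```bash
cat >> h.py <<'E'
def wcloud(d):
    v,u=np.indices(d['range_z'].shape);a=(u-d['cx'])/d['fx'];b=(v-d['cy'])/d['fy'];r=np.hypot(a,b)+1e-9
    s=np.tan(r)/r;Z=d['range_z'].astype(float);P=np.stack([a*s*Z,b*s*Z,Z],-1);E=np.array(d['extrinsics'])
    return (P-E[:3,3])@E[:3,:3]
E
python3 - <<'E'
from h import *
d=grab('wrist'); save(d,'w2.png'); P=wcloud(d)
b=(slice(130,250),slice(190,340)); Q=P[b].reshape(-1,3)
for lo,hi in ((130,140),(120,140),(92,98),(66,73)):
    k=Q[(Q[:,2]>lo)&(Q[:,2]<hi)]; print(lo,len(k), k.mean(0).round(1),k.min(0).round(1),k.max(0).round(1), cv2.minAreaRect(k[:,:2].astype(np.float32)))
o=telemetry.get_obs(); print(o['t'],o['ee_pos'],o['ft_force'],o['qvel'])
im=cv2.imread('pics/w2.png');g=im.max(-1);m=(g<45)
n,l,s,c=cv2.connectedComponentsWithStats(m[130:250,190:340].astype(np.uint8))
for i in range(1,n):
    if s[i,4]>50: print(s[i]+[190,130,0,0,0],c[i]+[190,130])
E
```

```text
130 386 [499.6 168.6 134.9] [490.6 158.6 130.1] [509.7 178.  137.5] ((500.381591796875, 168.21253967285156), (18.611764907836914, 19.27105140686035), 65.47742462158203)
120 440 [498.9 169.  133.7] [490.6 158.6 120.1] [509.7 178.  137.5] ((500.1743469238281, 168.16688537597656), (18.972007751464844, 19.253908157348633), 38.32147216796875)
92 517 [503.1 201.9  94.4] [490.7 161.2  92. ] [516.4 215.7  97.8] ((498.0252380371094, 189.39443969726562), (55.71886444091797, 24.966461181640625), 68.66651153564453)
66 4492 [502.6 206.   70.1] [460.3 153.5  66. ] [595.8 253.4  73. ] ((528.3857421875, 205.779541015625), (134.92666625976562, 94.42745208740234), 5.577258586883545)
1.2 [497.64185497 176.35242197 221.90634095] [0.95655563 0.9923309  0.11090358] [ 0.08308637 -0.00595201  0.02002658  0.03746751  0.00702368  0.07979619]
[240 178  20  29 400] [249.6775 190.8175]
[317 218  23  32 535] [329.89719626 236.71401869]
```

Settled wrist depth puts the knob at (500.3,168.2) and the hub at about (503.5,202), which agrees with the first views. Next I align and lower to 30 mm above the knob.

Emit:
jog_arm --travel '[[0.002, -0.005, -0.01], [0.004, -0.01, -0.03], [0.006, -0.015, -0.06], [0.007, -0.02, -0.09], [0.007, -0.02, -0.12], [0.007, -0.02, -0.13], [0.007, -0.02, -0.13], [0.007, -0.02, -0.13], [0.007, -0.02, -0.13], [0.007, -0.02, -0.13]]' --dr '[[0, 0, 0], [0, 0, 0], [0, 0, 0], [0, 0, 0], [0, 0, 0], [0, 0, 0], [0, 0, 0], [0, 0, 0], [0, 0, 0], [0, 0, 0]]'

```text
t: 2.2
ee_pos: [500.8, 168.5, 170.4]
orientation: [2.644, 1.693, 0.0]
ft_force: [-0.0, 0.3, 0.6]
width: 87.7
```

Run:
```python
from h import *
d=grab('wrist'); P=wcloud(d)
for lo,hi in ((128,140),(93,97)):
    m=(P[...,2]>lo)&(P[...,2]<hi)&(abs(P[...,0]-502)<25)&(abs(P[...,1]-190)<50); k=P[m]; print(lo,len(k), k.mean(0).round(1),k.min(0).round(1),k.max(0).round(1), cv2.minAreaRect(k[:,:2].astype(np.float32))[:2])
h=k[k[:,1]>200]; A=np.c_[h[:,:2]*2,np.ones(len(h))]
c=cv2.convexHull(k[k[:,1]>195][:,:2].astype(np.float32)); print(cv2.minEnclosingCircle(c))
o=telemetry.get_obs(); print(o['t'],o['ee_pos'],o['ft_force'],o['qvel'].round(3))
```

```text
128 592 [499.  169.  134.6] [490.3 158.6 128.1] [509.6 177.9 137.6] ((499.6454162597656, 168.50433349609375), (19.293893814086914, 18.0965633392334))
93 723 [503.  202.6  94.4] [490.7 163.   93. ] [516.5 216.3  96.9] ((495.98419189453125, 191.93960571289062), (52.59014892578125, 25.430768966674805))
((503.583251953125, 203.36305236816406), 13.015839576721191)
2.25 [500.74886775 168.43134397 170.37525537] [-1.00636113  0.54814682  0.13515939] [-0.     0.001  0.002  0.001 -0.001  0.   ]
```

The hub is at (503.6,203.3) and the knob at (500,168.4), so the radius is 35.1 mm. Descend, then close.

Emit:
jog_arm --travel '[[0, 0, -0.02], [-0.001, 0, -0.05], [-0.002, 0, -0.08], [-0.002, 0, -0.11], [-0.002, 0, -0.14], [-0.002, 0, -0.165], [-0.002, 0, -0.176], [-0.002, 0, -0.176], [-0.002, 0, -0.176], [-0.002, 0, -0.176]]' --dr '[[0, 0, 0], [0, 0, 0], [0, 0, 0], [0, 0, 0], [0, 0, 0], [0, 0, 0], [0, 0, 0], [0, 0, 0], [0, 0, 0], [0, 0, 0]]'

```text
t: 3.25
ee_pos: [500.3, 168.5, 100.4]
orientation: [2.643, 1.693, 0.001]
ft_force: [-0.3, 0.0, 0.4]
width: 87.4
```

Emit:
jog_arm --travel '[[0, 0, 0], [0, 0, 0], [0, 0, 0], [0, 0, 0], [0, 0, 0], [0, 0, 0], [0, 0, 0], [0, 0, 0], [0, 0, 0], [0, 0, 0]]' --dr '[[0, 0, 0], [0, 0, 0], [0, 0, 0], [0, 0, 0], [0, 0, 0], [0, 0, 0], [0, 0, 0], [0, 0, 0], [0, 0, 0], [0, 0, 0]]' --hand -1

```text
t: 4.25
ee_pos: [500.2, 168.3, 100.5]
orientation: [2.643, 1.693, 0.001]
ft_force: [-1.0, -3.0, 1.5]
width: 19.5
```

Run:
```python
from h import *
o=telemetry.get_obs(); print(o['t'],o['ee_pos'],o['ft_force'],o['width'])
c=np.array([503.6,203.3]); p=o['ee_pos'][:2]; v=p-c; print(np.hypot(*v),np.degrees(np.arctan2(v[1],v[0])))
a0=np.radians(-96)
for call in range(1):
    a=a0-np.radians(9)*np.arange(1,11); print((35*(np.c_[np.cos(a),np.sin(a)]-[np.cos(a0),np.sin(a0)])/400).round(4).tolist())
```

```text
4.25 [500.20122708 168.26390137 100.47500757] [-0.95046449 -2.97050938  1.46298412] 19.507827341778068
35.200566257693815 -95.5407972040795
[[-0.0135, 0.0025], [-0.0264, 0.0071], [-0.0385, 0.0136], [-0.0494, 0.022], [-0.0589, 0.032], [-0.0666, 0.0433], [-0.0725, 0.0557], [-0.0764, 0.0688], [-0.0782, 0.0824], [-0.0779, 0.0962]]
```

Gripped (width 19.5). First quarter turn clockwise.

Emit:
jog_arm --travel '[[-0.0135, 0.0025, 0], [-0.0264, 0.0071, 0], [-0.0385, 0.0136, 0], [-0.0494, 0.022, 0], [-0.0589, 0.032, 0], [-0.0666, 0.0433, 0], [-0.0725, 0.0557, 0], [-0.0764, 0.0688, 0], [-0.0782, 0.0824, 0], [-0.0779, 0.0962, 0]]' --dr '[[0, 0, 0], [0, 0, 0], [0, 0, 0], [0, 0, 0], [0, 0, 0], [0, 0, 0], [0, 0, 0], [0, 0, 0], [0, 0, 0], [0, 0, 0]]'

```text
t: 5.25
ee_pos: [468.4, 207.2, 100.4]
orientation: [2.643, 1.693, -0.001]
ft_force: [-2.0, -3.2, 3.4]
width: 19.7
```

```bash
cat > nxt.py <<'E'
from h import *
import sys
step=float(sys.argv[1]); n=int(sys.argv[2]) if len(sys.argv)>2 else 10
o=telemetry.get_obs(); c=np.array([503.6,203.3]); p=o['ee_pos'][:2]; v=p-c
print(o['t'],o['ee_pos'].round(1),o['ft_force'].round(1),o['width'].round(1)); th=np.degrees(np.arctan2(v[1],v[0])); print(np.hypot(*v),th)
a=np.radians(th-step*np.minimum(np.arange(1,11),n)); w=c+35*np.c_[np.cos(a),np.sin(a)]-p
print((w/400).round(4).tolist())
E
python3 nxt.py 18
```

```text
Traceback (most recent call last):
  File "nxt.py", line 5, in <module>
    print(o['t'],o['ee_pos'].round(1),o['ft_force'].round(1),o['width'].round(1)); th=np.degrees(np.arctan2(v[1],v[0])); print(np.hypot(*v),th)
                                                             ^^^^^^^^^^^^^^^^
AttributeError: 'float' object has no attribute 'round'
```

```bash
sed -i "s/o\['width'\].round(1)/o['width']/" nxt.py; python3 nxt.py 14
```

```text
5.25 [468.4 207.2 100.4] [-2.  -3.2  3.4] 19.652421464018833
35.387899534135954 173.6252324313811
[[0.0059, 0.0206], [0.0157, 0.0396], [0.0298, 0.0556], [0.0474, 0.0677], [0.0673, 0.0752], [0.0885, 0.0777], [0.1096, 0.0749], [0.1295, 0.0672], [0.1469, 0.0548], [0.1608, 0.0386]]
```

Emit:
jog_arm --travel '[[0.0059, 0.0206, 0], [0.0157, 0.0396, 0], [0.0298, 0.0556, 0], [0.0474, 0.0677, 0], [0.0673, 0.0752, 0], [0.0885, 0.0777, 0], [0.1096, 0.0749, 0], [0.1295, 0.0672, 0], [0.1469, 0.0548, 0], [0.1608, 0.0386, 0]]' --dr '[[0, 0, 0], [0, 0, 0], [0, 0, 0], [0, 0, 0], [0, 0, 0], [0, 0, 0], [0, 0, 0], [0, 0, 0], [0, 0, 0], [0, 0, 0]]'

```text
t: 6.25
ee_pos: [532.3, 223.0, 100.2]
orientation: [2.645, 1.694, -0.004]
ft_force: [-7.0, -0.5, 6.7]
width: 19.5
```

```bash
python3 nxt.py 14
```

```text
6.25 [532.3 223.  100.2] [-7.  -0.5  6.7] 19.539738135579526
34.81768890195414 34.46509103940445
[[0.0102, -0.0187], [0.0152, -0.0394], [0.015, -0.0607], [0.0096, -0.0814], [-0.0006, -0.1001], [-0.015, -0.1158], [-0.0328, -0.1276], [-0.0529, -0.1347], [-0.0741, -0.1367], [-0.0952, -0.1336]]
```

Emit:
jog_arm --travel '[[0.0102, -0.0187, 0], [0.0152, -0.0394, 0], [0.015, -0.0607, 0], [0.0096, -0.0814, 0], [-0.0006, -0.1001, 0], [-0.015, -0.1158, 0], [-0.0328, -0.1276, 0], [-0.0529, -0.1347, 0], [-0.0741, -0.1367, 0], [-0.0952, -0.1336, 0]]' --dr '[[0, 0, 0], [0, 0, 0], [0, 0, 0], [0, 0, 0], [0, 0, 0], [0, 0, 0], [0, 0, 0], [0, 0, 0], [0, 0, 0], [0, 0, 0]]'

```text
t: 7.25
ee_pos: [494.1, 169.2, 100.5]
orientation: [2.645, 1.693, -0.003]
ft_force: [3.1, 0.6, 0.2]
width: 19.4
```

```bash
python3 nxt.py 14
cat > ang.py <<'E'
from h import *
import sys
d=grab('scene'); save(d,sys.argv[1]); im=cv2.imread('pics/'+sys.argv[1])
b=cv2.resize(im[185:365,240:395],None,fx=3.3,fy=3.3,interpolation=2)
cv2.imwrite('pics/crop_'+sys.argv[1],cv2.convertScaleAbs(b,alpha=1.8))
E
python3 ang.py s2.png
```

```text
7.25 [494.1 169.2 100.5] [3.1 0.6 0.2] 19.440383340480707
35.373268427447414 -105.59581552704881
[[-0.0194, 0.0091], [-0.0366, 0.0218], [-0.0501, 0.0383], [-0.0592, 0.0576], [-0.0635, 0.0785], [-0.0625, 0.0998], [-0.0564, 0.1202], [-0.0456, 0.1386], [-0.0306, 0.1537], [-0.0124, 0.1649]]
```

View pics/crop_s2.png

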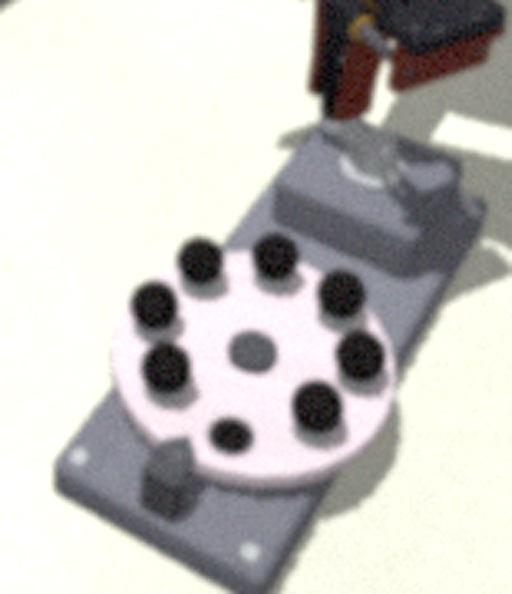

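```bash
cat > meas.py <<'E'
from h import *
import sys
def meas(f,n):
    d=dict(np.load('%s.npz'%n)); im=cv2.cvtColor(cv2.imread('pics/'+f),cv2.COLOR_BGR2RGB).astype(int); P=cloud(d)
    # rays onto disc-top plane z=52
    v,u=np.indices(im.shape[:2]);E=np.array(d['extrinsics']);R,t=E[:3,:3],E[:3,3];c=-R.T@t
    r=np.stack([(u-d['cx'])/d['fx'],(v-d['cy'])/d['fy'],np.ones(u.shape)],-1)@R; W=c+r*((52-c[2])/r[...,2])[...,None]
    x,y=W[...,0]-664,W[...,1]-217.4; rad=np.hypot(x,y)
    hot=(im.min(-1)>im[...].max(-1)*.75)&(rad<95)&(abs(P[...,2]-52)<4)&(im.max(-1)>90)
    pts=W[hot&(im[...,0]-im[...,1]>5)][:,:2]; h=cv2.convexHull(pts.astype(np.float32)); (cc,rr)=cv2.minEnclosingCircle(h); print(f,'disc',np.round(cc,1),round(rr,1),cv2.fitEllipse(h)[:2])
    dark=((im.max(-1)<80)&(rad<78)&(P[...,2]<58)).astype(np.uint8)
    n_,l,s,ce=cv2.connectedComponentsWithStats(dark)
    for i in range(1,n_):
        if s[i,4]>25:
            w=W[l==i].mean(0); q=P[l==i]; print('  blob px',ce[i].round(1),s[i,4],'plane52',w[:2].round(1),'r',np.hypot(*(w[:2]-cc)).round(1),'ang',np.degrees(np.arctan2(w[1]-cc[1],w[0]-cc[0])).round(1),'z',np.median(q[:,2]).round(1),'col',im[l==i].mean(0).round())
    m=(abs(P[...,2]-52)<60)&(rad>80)&(rad<115)&(P[...,2]>30)&(P[...,0]>735)&(abs(P[...,1]-225)<30)
    k=P[m]; print('  pointer',m.sum(),k.mean(0).round(1),k.min(0).round(1),k.max(0).round(1),'ang',np.degrees(np.arctan2(k[:,1].mean()-cc[1],k[:,0].mean()-cc[0])).round(1))
meas(*sys.argv[1:3])
E
python3 meas.py s2.png scene; python3 - <<'E'
E
cp scene.npz s2.npz; python3 meas.py top1.png top
```

```text
s2.png disc [666.3 218. ] 80.7 ((666.1895141601562, 218.7396697998047), (156.69058227539062, 160.62098693847656))
  blob px [314.9 294.6] 34 plane52 [670.5 219.3] r 4.4 ang 16.0 z 56.8 col [58. 57. 60.]
  blob px [294.1 304.5] 26 plane52 [713.5 202.3] r 49.7 ang -18.5 z 53.3 col [71. 68. 71.]
  blob px [340.4 316.1] 28 plane52 [682.2 280. ] r 63.9 ang 75.6 z 52.8 col [71. 68. 70.]
  blob px [309.5 316.7] 104 plane52 [717.9 238.4] r 55.5 ang 21.5 z 53.2 col [36. 34. 35.]
  pointer 496 [755.4 228.3  45.4] [735.1 195.2  30. ] [773.2 254.8  66.9] ang 6.6
top1.png disc [661.8 216.9] 78.6 ((661.7451171875, 216.74586486816406), (155.1773681640625, 155.61526489257812))
  blob px [143.3 165.5] 50 plane52 [711.1 219.9] r 49.4 ang 3.5 z 50.9 col [57. 55. 54.]
  blob px [127.4 169.8] 89 plane52 [703.8 257.6] r 58.5 ang 44.1 z 51.1 col [39. 38. 37.]
  blob px [160.7 170.7] 53 plane52 [694.4 178.8] r 50.1 ang -49.4 z 50.6 col [57. 55. 54.]
  blob px [144.3 184.9] 102 plane52 [662.5 217.9] r 1.3 ang 54.3 z 56.0 col [46. 45. 46.]
  blob px [168.3 187. ] 46 plane52 [652.3 161.8] r 55.9 ang -99.8 z 51.2 col [57. 54. 54.]
  blob px [119.2 190.6] 54 plane52 [653.8 276.5] r 60.2 ang 97.6 z 51.0 col [53. 50. 50.]
  blob px [161.9 204.9] 49 plane52 [610.6 177.8] r 64.4 ang -142.7 z 50.8 col [56. 53. 53.]
  blob px [126.4 207.1] 50 plane52 [612.5 259.7] r 65.3 ang 139.0 z 51.1 col [52. 50. 50.]
  blob px [143.8 213.2] 50 plane52 [594.6 219.7] r 67.3 ang 177.6 z 50.8 col [55. 52. 52.]
  pointer 123 [757.8 224.4  55.5] [741.6 197.1  30.1] [770.7 251.1  65. ] ang 4.5
```

The socket angle fell from 44.1° to 21.5° for 370° of crank, and 23.1° was expected, so the ratio holds. The pointer is at about 5.7°, so roughly 250° of crank remains.

Emit:
jog_arm --travel '[[-0.0194, 0.0091, 0], [-0.0366, 0.0218, 0], [-0.0501, 0.0383, 0], [-0.0592, 0.0576, 0], [-0.0635, 0.0785, 0], [-0.0625, 0.0998, 0], [-0.0564, 0.1202, 0], [-0.0456, 0.1386, 0], [-0.0306, 0.1537, 0], [-0.0124, 0.1649, 0]]' --dr '[[0, 0, 0], [0, 0, 0], [0, 0, 0], [0, 0, 0], [0, 0, 0], [0, 0, 0], [0, 0, 0], [0, 0, 0], [0, 0, 0], [0, 0, 0]]'

```text
t: 8.3
ee_pos: [486.7, 234.4, 100.2]
orientation: [2.643, 1.694, -0.011]
ft_force: [1.5, -11.9, 5.3]
width: 19.7
```

```bash
python3 nxt.py 9
```

```text
8.3 [486.7 234.4 100.2] [  1.5 -11.9   5.3] 19.662368499730285
35.44132242623925 118.52056206150189
[[0.0131, 0.0046], [0.0263, 0.0082], [0.04, 0.0096], [0.0537, 0.0089], [0.0671, 0.0061], [0.0799, 0.0011], [0.0918, -0.0057], [0.1025, -0.0144], [0.1117, -0.0246], [0.1192, -0.0361]]
```

Emit:
jog_arm --travel '[[0.0131, 0.0046, 0], [0.0263, 0.0082, 0], [0.04, 0.0096, 0], [0.0537, 0.0089, 0], [0.0671, 0.0061, 0], [0.0799, 0.0011, 0], [0.0918, -0.0057, 0], [0.1025, -0.0144, 0], [0.1117, -0.0246, 0], [0.1192, -0.0361, 0]]' --dr '[[0, 0, 0], [0, 0, 0], [0, 0, 0], [0, 0, 0], [0, 0, 0], [0, 0, 0], [0, 0, 0], [0, 0, 0], [0, 0, 0], [0, 0, 0]]'

```text
t: 9.3
ee_pos: [533.8, 220.3, 100.2]
orientation: [2.643, 1.695, -0.012]
ft_force: [-3.6, 2.5, 5.5]
width: 19.5
```

```bash
python3 ang.py s3.png;  python3 meas.py s3.png scene; python3 nxt.py 9
python3 - <<'E'
from h import *
d=dict(np.load('scene.npz')); P=cloud(d)
m=(P[...,2]>58)&(P[...,2]<70)&(P[...,0]>740)&(P[...,0]<785)&(abs(P[...,1]-228)<25)
k=P[m];print('ptr top',m.sum(),k.mean(0).round(1),k.min(0),k.max(0),cv2.minAreaRect(k[:,:2].astype(np.float32)))
m=(P[...,2]>4)&(P[...,2]<30)&(abs(P[...,0]-640)<220)&(abs(P[...,1]-215)<90)
print('base',cv2.minAreaRect(P[m][:,:2].astype(np.float32)))
E
```

```text
s3.png disc [665.7 218.6] 80.7 ((665.8443603515625, 218.3517303466797), (157.3629150390625, 160.97219848632812))
  blob px [316.  292.4] 50 plane52 [664.7 217.9] r 1.2 ang -144.2 z 57.1 col [57. 57. 60.]
  blob px [290.5 298.5] 26 plane52 [706.4 189.3] r 50.2 ang -35.7 z 53.6 col [71. 69. 71.]
  blob px [348.9 307.5] 26 plane52 [656.3 282.5] r 64.6 ang 98.4 z 54.0 col [73. 70. 72.]
  blob px [301.8 313.8] 104 plane52 [721.5 224.4] r 56.1 ang 5.9 z 53.6 col [37. 35. 36.]
  pointer 491 [755.6 228.4  45.5] [735. 195.  30.] [772.9 254.9  65.9] ang 6.2
9.35 [534.3 219.4 100.2] [-1.7  0.9  5.5] 19.954817607701905
34.655168412879846 27.775044060396493
[[0.0062, -0.0122], [0.0096, -0.0255], [0.0108, -0.0392], [0.0099, -0.0529], [0.0069, -0.0663], [0.0018, -0.079], [-0.0052, -0.0908], [-0.014, -0.1014], [-0.0243, -0.1105], [-0.0359, -0.1178]]
ptr top 181 [758.8 226.8  63.1] [740.28971277 215.56283758  58.4476405 ] [772.66910668 237.51105285  65.8785464 ] ((756.0402221679688, 226.11891174316406), (31.722702026367188, 20.6151123046875), 7.831087112426758)
base ((632.4617919921875, 226.97946166992188), (374.9356384277344, 154.47787475585938), 5.53306770324707)
```

View pics/crop_s3.png

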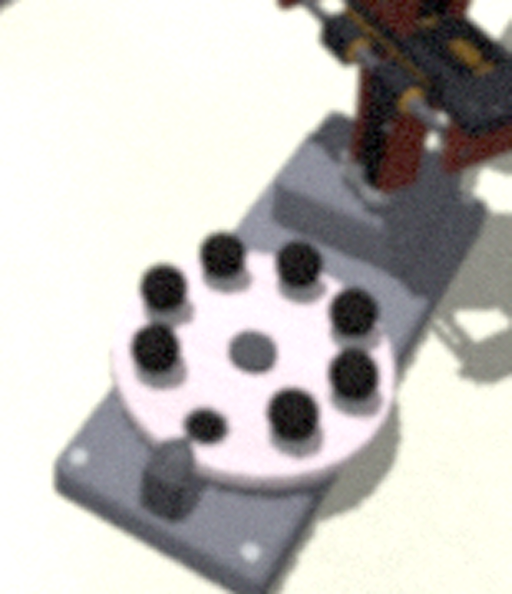

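Nearly in line. I get a sharper angle by averaging all the bulbs (sphere centres at z=73) in each picture, crank known.

```bash
cat > bulbs.py <<'E'
from h import *
import sys
from scipy.optimize import least_squares
def bulbs(f,n):
    d=dict(np.load(n+'.npz')); im=cv2.imread('pics/'+f); P=cloud(d)
    E=np.array(d['extrinsics'])
    m=((im.max(-1)<45)&(P[...,2]>62)&(P[...,2]<92)&(np.hypot(P[...,0]-664,P[...,1]-217.5)<82)).astype(np.uint8)
    k,l,s,ce=cv2.connectedComponentsWithStats(m); pts=[]
    for i in range(1,k):
        if s[i,4]>40:
            ct=np.argwhere(l==i)[:,::-1].astype(np.float32); u=cv2.minEnclosingCircle(ct)[0]; u=(np.array(u)+ce[i])/2
            pts.append(ray(d,u[0],u[1],73)[:2])
    pts=np.array(pts)
    def res(p):
        a=np.arctan2(pts[:,1]-p[1],pts[:,0]-p[0]); e=np.radians(p[3])+np.round((a-np.radians(p[3]))/(np.pi/4))*np.pi/4
        return (pts-np.c_[p[0]+p[2]*np.cos(e),p[1]+p[2]*np.sin(e)]).ravel()
    b=min((least_squares(res,[664,217.4,56,g]) for g in range(-20,25,5)),key=lambda r:r.cost)
    print(f,len(pts),b.x.round(2),'phase mod45',round(b.x[3]%45,2),'rms',np.sqrt(2*b.cost/len(pts)).round(2))
E
python3 - <<'E'
from bulbs import *
bulbs('top1.png','top'); bulbs('scene1.png','s2'); bulbs('s2.png','s2'); bulbs('s3.png','scene')
E
```

```text
top1.png 7 [662.05 217.11  58.1   -0.78] phase mod45 44.22 rms 0.53
scene1.png 4 [668.13 221.33  56.     4.09] phase mod45 4.09 rms 6.97
s2.png 7 [664.76 218.16  57.85  21.34] phase mod45 21.34 rms 0.45
s3.png 7 [664.71 218.24  57.92   7.07] phase mod45 7.07 rms 0.66
```

The phases agree with the crank count: 44.2 → 21.3 → 7.1°. The pointer is at about 5.6° from the base edges and the hub-to-disc line, so about 22° more crank.

Emit:
jog_arm --travel '[[0.003, -0.006, 0], [0.0062, -0.0122, 0], [0.008, -0.019, 0], [0.0096, -0.0255, 0], [0.0103, -0.0315, 0], [0.0103, -0.0315, 0], [0.0103, -0.0315, 0], [0.0103, -0.0315, 0], [0.0103, -0.0315, 0], [0.0103, -0.0315, 0]]' --dr '[[0, 0, 0], [0, 0, 0], [0, 0, 0], [0, 0, 0], [0, 0, 0], [0, 0, 0], [0, 0, 0], [0, 0, 0], [0, 0, 0], [0, 0, 0]]'

```text
t: 10.35
ee_pos: [538.2, 206.4, 100.3]
orientation: [2.643, 1.695, -0.013]
ft_force: [-2.6, 1.3, 6.0]
width: 19.4
```

```bash
python3 nxt.py 9; python3 ang.py s4.png; python3 -c "
from bulbs import *
bulbs('s4.png','scene')"; python3 meas.py s4.png scene | grep -E "disc|ang [0-9]\."
```

```text
10.35 [538.2 206.4 100.3] [-2.6  1.3  6. ] 19.380115164381188
34.6980034869543 5.053093996693938
[[0.0009, -0.0137], [-0.0011, -0.0272], [-0.0052, -0.0403], [-0.0114, -0.0526], [-0.0193, -0.0638], [-0.0289, -0.0736], [-0.04, -0.0818], [-0.0521, -0.0882], [-0.0652, -0.0925], [-0.0787, -0.0948]]
s4.png 7 [664.7  218.3   58.     5.63] phase mod45 5.63 rms 0.66
s4.png disc [666.4 217.5] 80.8 ((666.0274047851562, 218.33969116210938), (157.52182006835938, 160.68080139160156))
  blob px [301.  313.6] 104 plane52 [721.8 223.1] r 55.7 ang 5.7 z 53.4 col [37. 35. 36.]
  pointer 479 [755.7 228.1  45.9] [735.2 195.3  30. ] [772.9 255.   67.2] ang 6.7
```

Bulb phase is 5.63° against the pointer axis at about 5.6°, so they are aligned. Open in place, then rise straight up.

Emit:
jog_arm --travel '[[0, 0, 0], [0, 0, 0], [0, 0, 0], [0, 0, 0], [0, 0, 0], [0, 0, 0], [0, 0, 0], [0, 0, 0], [0, 0, 0], [0, 0, 0]]' --dr '[[0, 0, 0], [0, 0, 0], [0, 0, 0], [0, 0, 0], [0, 0, 0], [0, 0, 0], [0, 0, 0], [0, 0, 0], [0, 0, 0], [0, 0, 0]]' --hand 1

```text
t: 11.4
ee_pos: [538.1, 206.4, 100.2]
orientation: [2.643, 1.695, -0.013]
ft_force: [0.8, 0.2, -0.3]
width: 87.8
```

Emit:
jog_arm --travel '[[0, 0, 0.02], [0, 0, 0.06], [0, 0, 0.11], [0, 0, 0.16], [0, 0, 0.21], [0, 0, 0.26], [0, 0, 0.3], [0, 0, 0.33], [0, 0, 0.35], [0, 0, 0.35]]' --dr '[[0, 0, 0], [0, 0, 0], [0, 0, 0], [0, 0, 0], [0, 0, 0], [0, 0, 0], [0, 0, 0], [0, 0, 0], [0, 0, 0], [0, 0, 0]]'

```text
t: 12.4
ee_pos: [538.7, 206.6, 241.4]
orientation: [2.643, 1.694, -0.01]
ft_force: [0.2, 0.5, -0.4]
width: 87.6
```

Emit:
jog_arm --travel '[[-0.03, 0.05, 0], [-0.09, 0.15, 0], [-0.153, 0.25, 0], [-0.214, 0.35, 0], [-0.275, 0.45, 0], [-0.337, 0.55, 0], [-0.398, 0.65, 0], [-0.49, 0.8, 0], [-0.54, 0.88, 0], [-0.54, 0.88, 0]]' --dr '[[0, 0, 0], [0, 0, 0], [0, 0, 0], [0, 0, 0], [0, 0, 0], [0, 0, 0], [0, 0, 0], [0, 0, 0], [0, 0, 0], [0, 0, 0]]'

```text
t: 13.4
ee_pos: [319.4, 562.0, 240.1]
orientation: [2.64, 1.7, -0.012]
ft_force: [0.3, -0.0, -0.2]
width: 87.9
```

```bash
python3 ang.py s5.png
python3 - <<'E'
from bulbs import *
d=grab('top'); save(d,'top2.png'); bulbs('s5.png','scene'); bulbs('top2.png','top'); o=telemetry.get_obs(); print(o['t'],o['ee_pos'],o['ft_force'],o['width'])
P=cloud(d); k=P[(P[...,2]>120)&(P[...,2]<150)]
for c in ((500,200),(460,-210)):
    q=k[np.hypot(*(k[:,:2]-c).T)<70]; print('knob',len(q),q.mean(0).round(1))
im=cv2.imread('pics/top2.png'); cv2.imwrite('pics/c5.png',cv2.convertScaleAbs(cv2.resize(im[130:290,100:200],None,fx=3.7,fy=3.7,interpolation=2),alpha=1.8))
E
python3 meas.py top2.png top | grep -E "disc|ang -?[0-9]\.|pointer"
```

```text
s5.png 7 [664.53 218.38  57.94 -39.25] phase mod45 5.75 rms 0.66
top2.png 7 [662.08 216.99  57.78 -39.67] phase mod45 5.33 rms 0.31
13.5 [321.32686398 559.1524006  240.07407986] [ 0.33848311  0.19994001 -0.29240584] 87.93691660384829
knob 87 [537.9 203.8 131.9]
knob 81 [ 444.  -180.2  132.9]
top2.png disc [662.1 216.7] 78.6 ((661.7911987304688, 216.56103515625), (154.77857971191406, 156.12611389160156))
  blob px [142.1 162.2] 83 plane52 [719.8 222.7] r 58.0 ang 6.0 z 50.9 col [40. 39. 38.]
  pointer 124 [757.4 224.6  55.7] [739.9 197.   30. ] [771.7 253.6  65.5] ang 4.8
```

View pics/c5.png

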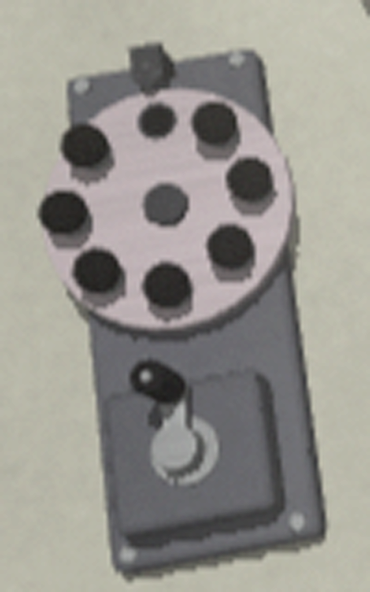

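The empty socket (157,120 in the crop) stands in line with the pointer (150,65) and the boss (166,205). The stud knob has not moved, and the arm is clear.

```bash
python3 -c "
from h import *
print(ticket.close_job())"
```

```text
the job is handed in; nothing more can be done
None
```

I gripped the bulb carousel's crank knob from above and wound it clockwise about 1.72 turns, stopping when its empty place lined up with the pointer. I then let go, moved the arm clear and handed the job in at 13.5 s of the 64 s allowed.

- **Alignment:** after release, the bulb pattern measured 5.3° in the top view and 5.75° in the scene view. The pointer axis is about 5.6°, taken from the base edges and the hub-to-disc line.
- **Disagreement:** reading the pointer's own outline gave 4.5–6.7° depending on the camera, and the socket alone read about 6.0°. I estimate any remaining error at about 1° or less.
- **Other carousel:** the stud knob stayed put, at (444.0, -180.1) before and (444.0, -180.2) after.
- **Forces:** the highest wrist force I read was about 13 N, against the 120 N limit. The arm was touching nothing when I handed the job in.

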